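# Seat the tube stoppers and start the shaker

### The arm

A 6-joint arm with a two-finger parallel gripper is mounted at the origin on the work surface. World frame = base frame: x ahead of the robot, y to its left, z up, the work surface at z = 0. Lengths are in m, angles in rad, forces in N, time in s.
With the tool pointing down it reaches from about 0.35 to 0.875 m from the base axis. Payload 15.5 kg.
Tool frame: the origin (TCP) lies between the finger pads; the fingertips stand 8 mm ahead of it and the grasp point (between the pads) lies 11 mm behind it; z points along the fingers, y is the line along which they close (so a half turn about z gives the same grasp; the last joint's range is limited). The gripper opens to 85 mm and grips with 20 to 120 N. Pads are 22 mm wide; open, the fingers measure 114 mm over their backs; the gripper's body (76 mm by 85 mm) begins 54 mm behind the grasp point. The pads swing forward as they close: fully open they stand 13 mm farther back than shut.
Start: joints at [1.208, 0.494, 1.345, -0, 1.302, -0.096], TCP at [0.165, 0.603, 0.239] pointing down, gripper open.
Joint ranges: [-2.91, 2.91], [-0.82, 2.16], [0.22, 2.67], [-1.22, 4.37], [0.12, 2.79], [-3.08, 3.08]. Speed limits (rad/s): [1.89, 1.89, 2.57, 3.01, 3.01, 3.01].

### API

Orientations are given as a 3x3 rotation matrix whose columns are the frame's x, y, z axes.
In Python, from cell import env gives the robot as it stands.
- The arm moves only by the tool arm_command, never from a script. Its arguments are lists of equal length, an entry for each row: "translation": the shift along the world's x, y, z in m, a list of three; "yaw": the turn about the world's z in rad. In form: {"translation": [[tx, ty, tz], ...], "yaw": [yaw, ...]}. A call has 1 to 8 rows; each row shifts and turns the commanded pose from where the row before left it; what a row does not reach is not made up. A row lasts 1/8 s, in which the tool goes at most 62.5 mm and 10.7 degrees, less where a joint would pass 70% of its speed; a pose out of reach is approached as far as the arm can. A call is refused whole if a number of a shift passes 0.0625 or a number of a turn 0.188, either way. A call with a gripper value outside its range is refused whole. "jaw" is the closure, from -1 (fully open) to 1 (shut), set as the call begins (left out, the last holds). The fingers move at their own pace and stop on an object; the grip force is fixed at half the most. Time passes only in rows, so rows that do not move let the fingers close. It gives the time, the measured TCP pose, the force, the opening and the grip force at its end, in the units of the state.
- env.read_state(): the state, without advancing time (a new reading comes with each control period).
- env.grab_frame(name): name is "scene" or "top" or "wrist"; returns the picture (480x640x3 uint8, red, green, blue); there is no depth.
- env.calibration(name): a dict with "fx", "fy", "cx", "cy" (pixels), "rvec" (rotation vector, rad) and "tvec" (3), from world to camera coordinates, as OpenCV has them. Camera axes: x right, y down, z forward; pixel columns grow to the right and rows downward; lengths in m; the calibration is good to about 2 mm. A picture is of the moment at which its call begins: read the wrist's pose just before it. calibration takes no time and is no camera call; for the wrist camera it gives the pose at the moment of the call.
- env.sign_off(): hands the job in; it is judged then, once.
The state is a dict: "t": time; "joints": joint angles; "joint_velocities": joint speeds; "joint_efforts": joint torques, N m; "ee_pos": TCP position; "eef_rot": TCP orientation; "force": force on the tool from outside, world axes, zero at the start; "wrist_torque": the same for the moment, N m; "width": finger opening in m; "grip_force": force on a finger pad.
Only numpy, scipy, OpenCV 4.12 (cv2) and the standard library are available. Lean on these libraries where they do the work, as an engineer would, in place of code of your own. Each camera call takes 0.05 s, during which the arm holds its last target. There are 200 camera calls.

### The job

Get the shaker going: with a fingertip, gently press the dark stoppers of the three clear tubes fully home one after another, the tallest tube first, then the middle one, then the shortest. When all three are seated, press the round start button on the front of the shaker and let it go. Only touch: do not lift any tube out of the rack, do not ram anything, and leave the screw-capped tube and the things on the bench alone.

Things in the scene. Friction and masses are not known exactly. Their poses are not given: they have to be found in the camera images.
- shaker: Blue bench shaker fixed on the bench, 340 (x) x 250 (y) mm. Origin: centre of its underside, z up. Its front (-x side) is a control strip, top 57 mm up, with a black dial (y = +68 mm, 12 mm high), the start button (y = 0) and a blank display (y = -68 mm). Behind the strip, the tube rack is clamped on a steel tray, top 65 mm up.
- rack_mid (a point): Centre of the top face of the rack's white plate (140 x 205 mm, x and y as the shaker's), 117 mm above the bench. It has six 28 mm holes at x = -32.5 and +32.5 mm, y = -65, 0 and +65 mm from this point. Four tubes stand in it, feet on the tray; which tube is in which hole varies.
- start_top (a point): Centre of the top face of the round white start button (32 mm across, 75 mm above the bench), on the shaker's control strip. It is pressed straight down and springs back.
- start (a joint): Travel of the start button: 0 released, 0.010 m fully down. Spring return: 1.5 N to start it, 7.5 N when fully down. It counts as pressed beyond 0.004 m; hard stop at the bottom. Anything over 40 N, here or on the tubes, is too hard: a press at about 20 mm/s that stops at 6 to 8 N stays well below.
- screwtube: Loose amber tube with a wide ribbed white screw cap (36 mm across), 90 mm high in all, standing in the rack; already closed, to be left alone. Origin: centre of its underside.
- beaker: Loose glass beaker, 70 mm across, 90 mm high, on the bench; leave alone. Origin: centre of its underside.
- reagent: Loose amber bottle, 64 mm across, 150 mm high, on the bench; leave alone. Origin: centre of its underside.
- tipbox: Loose yellow pipette-tip box, 120 x 80 x 62 mm, on the bench; leave alone. Origin: centre of its underside.
- tall_tube: The tall one of the three clear sample tubes with dark push-in stoppers: 26 mm across, 120 mm from its foot to its rim, loose in its rack hole (1 mm play all round). Origin: centre of its underside, z up along the tube.
- tall_top (a point): Centre of the flat top of the tall tube's dark stopper: a soft rubber button, 28 mm across and 14 mm high, on a flange 30 mm across and 6 mm thick. The button gives under the finger by 0.5 mm per newton (9 mm at most) and springs back. The top moves with the stopper: unpressed, it is 140 mm above the tube's foot once home, 10 mm higher at joint value 0.
- tall_stopper (a joint): How far the tall tube's stopper has been pushed in: 0 = its flange stands 10 mm above the rim, 0.010 m = fully home, flange on the rim. It resists with about 4 N, stays where it is left, and stops hard at home, where only the soft button gives on (10 N there squashes it 5 mm). It starts at 0 to 0.002; seated means beyond 0.007.
- medium_tube: The medium one of the three clear sample tubes with dark push-in stoppers: 26 mm across, 100 mm from its foot to its rim, loose in its rack hole (1 mm play all round). Origin: centre of its underside, z up along the tube.
- medium_top (a point): Centre of the flat top of the medium tube's dark stopper: a soft rubber button, 28 mm across and 14 mm high, on a flange 30 mm across and 6 mm thick. The button gives under the finger by 0.5 mm per newton (9 mm at most) and springs back. The top moves with the stopper: unpressed, it is 120 mm above the tube's foot once home, 10 mm higher at joint value 0.
- medium_stopper (a joint): How far the medium tube's stopper has been pushed in: 0 = its flange stands 10 mm above the rim, 0.010 m = fully home, flange on the rim. It resists with about 4 N, stays where it is left, and stops hard at home, where only the soft button gives on (10 N there squashes it 5 mm). It starts at 0 to 0.002; seated means beyond 0.007.
- short_tube: The short one of the three clear sample tubes with dark push-in stoppers: 26 mm across, 80 mm from its foot to its rim, loose in its rack hole (1 mm play all round). Origin: centre of its underside, z up along the tube.
- short_top (a point): Centre of the flat top of the short tube's dark stopper: a soft rubber button, 28 mm across and 14 mm high, on a flange 30 mm across and 6 mm thick. The button gives under the finger by 0.5 mm per newton (9 mm at most) and springs back. The top moves with the stopper: unpressed, it is 100 mm above the tube's foot once home, 10 mm higher at joint value 0.
- short_stopper (a joint): How far the short tube's stopper has been pushed in: 0 = its flange stands 10 mm above the rim, 0.010 m = fully home, flange on the rim. It resists with about 4 N, stays where it is left, and stops hard at home, where only the soft button gives on (10 N there squashes it 5 mm). It starts at 0 to 0.002; seated means beyond 0.007.
Things that resemble listed ones, but are neither listed nor needed, are in the scene too. Leave any blue or purple look-alike of the medium_tube alone.

How it is judged:
By the outcome, as a careful person would: the job done as asked, in the order asked, and still so for the second after the job is handed in, with the robot touching nothing.
It also fails if it takes over 58 s, if anything falls off the work surface, if the arm or the gripper's body presses on something with over 40 N, if the wrist force passes 120 N, or if a joint passes its speed limit or range.

## Working session

There is one attempt and no reset: what is moved stays moved. The work goes in short steps, Python scripts to look and compute and a tool call to move; the robot and the scene stay as the last step left them, time stands still between calls to the robot, and variables do not carry over. Pictures are saved under pics/ and viewed, at most 10 in all, crops included, and the job is handed in when it is done.

Besides the shell and the picture viewer there is one more tool, called after ">>>" by a JSON object that holds its "api" and its "payload". arm_command: Moves the arm, as the interface text tells. Its arguments: {"type":"object","properties":{"translation":{"type":"array","items":{"type":"array","items":{"type":"number"}}},"yaw":{"type":"array","items":{"type":"number"}},"jaw":{"type":"number"}},"required":["translation","yaw"]}

```bash
mkdir -p pics; python3 - <<'E'
from cell import env
import cv2
for n in("scene","top"):
    cv2.imwrite(f"pics/{n}0.png",env.grab_frame(n)[:,:,::-1])
    c=env.calibration(n);print(n,c)
s=env.read_state();print(s["t"],s["ee_pos"],s["eef_rot"],s["force"],s["width"])
E
```

```text
scene {'fx': 573.2911607845664, 'fy': 573.2911607845664, 'cx': 319.56132192517936, 'cy': 231.52285585130625, 'rvec': array([ 1.57750331,  1.70449041, -0.91292411]), 'tvec': array([ 0.00381746, -0.22738322,  1.59242045])}
top {'fx': 488.46560071487926, 'fy': 488.46560071487926, 'cx': 314.0509093892036, 'cy': 233.38422391838452, 'rvec': array([ 2.19422604, -2.15570287,  0.10022861]), 'tvec': array([0.04479923, 0.61440403, 1.13680645])}
0.1 [0.16528058 0.6024346  0.23875753] [[-9.64344383e-01  2.64650263e-01 -3.87365492e-04]
 [ 2.64650527e-01  9.64343833e-01 -1.03483652e-03]
 [ 9.96837656e-05 -1.10045527e-03 -9.99999390e-01]] [-0.25102523  0.17405615  0.66161702] 0.085417803952476
```

View pics/scene0.png

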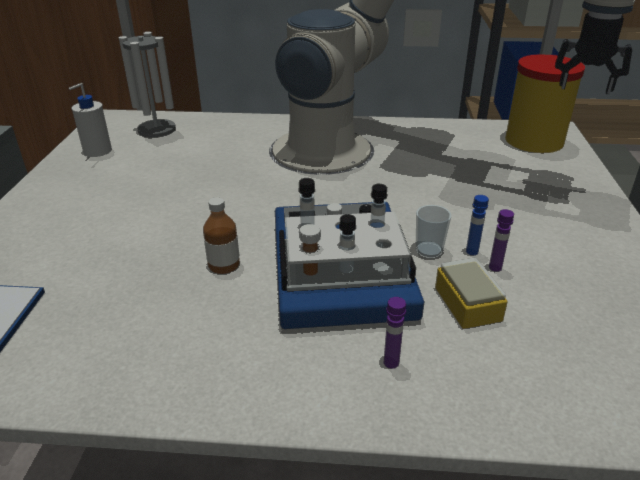

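View pics/top0.png

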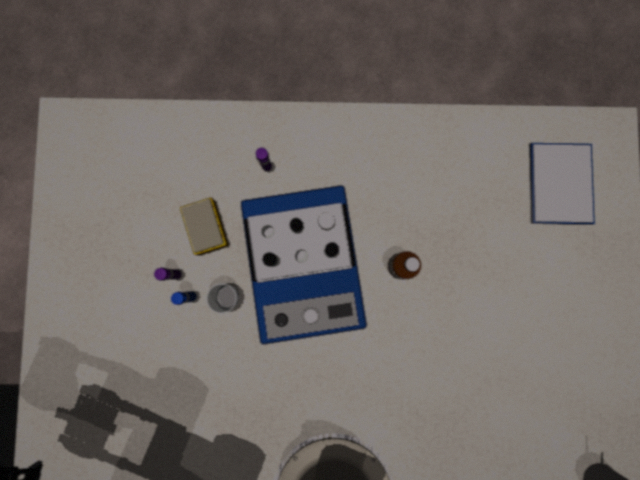

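The top view shows the dark stoppers at about (271,259), (296,225) and (332,250), the screw cap at (327,220) and the button at (311,316). In the scene view the same stoppers are at (379,190), (347,222) and (307,185). Next I'll triangulate them.

```bash
cat > h.py <<'E'
import numpy as np,cv2
from cell import env
def ray(n,px,c=None):
    c=c or env.calibration(n);R=cv2.Rodrigues(c["rvec"])[0]
    d=R.T@np.array([(px[0]-c["cx"])/c["fx"],(px[1]-c["cy"])/c["fy"],1.]);o=-R.T@c["tvec"]
    return o,d/np.linalg.norm(d)
def plane(n,px,z,c=None):
    o,d=ray(n,px,c);return o+d*(z-o[2])/d[2]
def tri(a,b):
    (o1,d1),(o2,d2)=a,b
    k=np.linalg.lstsq(np.c_[d1,-d2],o2-o1,rcond=None)[0]
    p,q=o1+k[0]*d1,o2+k[1]*d2
    return (p+q)/2,np.linalg.norm(p-q)
def proj(n,P,c=None):
    c=c or env.calibration(n);K=np.array([[c["fx"],0,c["cx"]],[0,c["fy"],c["cy"]],[0,0,1.]])
    return cv2.projectPoints(np.float64(P).reshape(-1,1,3),c["rvec"],c["tvec"],K,None)[0].reshape(-1,2)
def blobs(m,lo=20,hi=1e9):
    n,l,s,c=cv2.connectedComponentsWithStats(m.astype(np.uint8))
    return [(c[i].round(1),s[i].tolist()) for i in range(1,n) if lo<s[i][4]<hi]
E
python3 - <<'E'
from h import *
t=cv2.imread("pics/top0.png");s=cv2.imread("pics/scene0.png")
m=np.zeros(t.shape[:2],bool);m[185:345,240:368]=1
print("top dark");[print(*b) for b in blobs((t.max(2)<45)&m)]
hsv=cv2.cvtColor(t,cv2.COLOR_BGR2HSV)
blue=((hsv[...,1]>140)&(abs(hsv[...,0].astype(int)-110)<15)&m).astype(np.uint8)
hull=cv2.convexHull(cv2.findNonZero(blue));print("shaker rect",cv2.minAreaRect(hull))
m2=np.zeros_like(m);m2[300:332,298:324]=1
print("button",[*blobs((t.min(2)>135)&m2,10)], t[316,311],t[316,295])
ms=np.zeros(s.shape[:2],bool);ms[175:245,290:395]=1
print("scene dark");[print(*b) for b in blobs((s.max(2)<40)&ms)]
E
```

```text
top dark
[348.9 235.1] [343, 204, 13, 63, 227]
[249.3 250.2] [244, 219, 12, 62, 196]
[296.2 225. ] [291, 219, 12, 13, 128]
[331.4 249.5] [325, 243, 13, 14, 141]
[270.  259.2] [263, 253, 15, 13, 147]
[339.7 310.5] [329, 304, 22, 14, 237]
[281.  319.2] [275, 314, 13, 12, 108]
shaker rect ((302.4479675292969, 264.161865234375), (143.23788452148438, 105.45166778564453), 81.25383758544922)
button [] [134 130 138] [ 99 100 105]
scene dark
[306.4 187.1] [300, 179, 14, 18, 220]
[378.8 193. ] [372, 185, 15, 18, 214]
[365.1 208.5] [360, 205, 11, 8, 68]
[294.5 213.4] [290, 212, 11, 4, 40]
[347.1 224.1] [340, 215, 15, 20, 245]
```

```bash
python3 - <<'E'
from h import *
t=cv2.imread("pics/top0.png")
m2=np.zeros(t.shape[:2],bool);m2[303:329,300:323]=1
bb=blobs((t.min(2)>117)&m2,10);print(bb)
T=[(331.4,249.5),(270,259.2),(296.2,225)];S=[(306.4,187.1),(378.8,193),(347.1,224.1)]
for a,b in zip(T,S):
    print("stopper",*tri(ray("top",a),ray("scene",b)))
d=plane("top",(281,319.2),.069);p=plane("top",(339.7,310.5),.057)
print("dial",d,"disp",p,"mid",(d+p)/2,"yaw",np.arctan2(*(-(d-p)[:1]),(d-p)[1]))
print("button",plane("top",bb[0][0],.075))
E
```

```text
[(array([310.2, 315.8]), [304, 310, 13, 13, 126])]
stopper [0.56563883 0.01951999 0.20048215] 0.0009299638411256826
stopper [0.54447279 0.14641301 0.18149564] 0.0019895085707647827
stopper [0.61851884 0.09379694 0.16051602] 0.00010399337496317307
dial [0.41338166 0.1270414  0.069     ] disp [ 0.43443246 -0.00624018  0.057     ] mid [0.42390706 0.06040061 0.063     ] yaw 0.1566482937411467
button [0.42260629 0.06106029 0.075     ]
```

>>> {"api": "arm_command", "payload": {"translation": [[0.01,-0.015,0.02],[0.025,-0.036,0.01],[0.025,-0.036,0],[0.025,-0.036,0],[0.025,-0.036,0],[0.025,-0.036,0],[0.025,-0.036,0],[0.025,-0.036,0]], "yaw": [0,0,0,0,0,0,0,0], "jaw": 1}}

```text
t: 1.1
ee_pos: [0.3512, 0.3338, 0.2704]
eef_rot: [[-0.964, 0.265, 0.001], [0.265, 0.964, 0.001], [-0.001, 0.001, -1.0]]
force: [0.0, -0.1, -0.3]
width: -0.0004
grip_force: 0.0
```

>>> {"api": "arm_command", "payload": {"translation": [[0.027,-0.039,0],[0.027,-0.039,0],[0.027,-0.039,0],[0.027,-0.039,0],[0.027,-0.039,0],[0.027,-0.039,0],[0.027,-0.039,0],[0.027,-0.042,0]], "yaw": [0,0,0,0,0,0,0,0]}}

```text
t: 2.1
ee_pos: [0.5668, 0.0186, 0.2705]
eef_rot: [[-0.964, 0.265, 0.001], [0.265, 0.964, -0.0], [-0.001, 0.0, -1.0]]
force: [0.4, 0.7, 0.3]
width: 0.0002
grip_force: 0.0
```

>>> {"api": "arm_command", "payload": {"translation": [[0,0,0],[0,0,0],[0,0,0]], "yaw": [0,0,0]}}

```text
t: 2.48
ee_pos: [0.5658, 0.0213, 0.2698]
eef_rot: [[-0.965, 0.264, 0.0], [0.264, 0.965, 0.0], [-0.0, 0.0, -1.0]]
force: [-1.5, 1.1, 0.5]
width: 0.0002
grip_force: 0.0
```

```bash
python3 - <<'E'
from h import *
c=env.calibration("wrist");w=env.grab_frame("wrist");cv2.imwrite("pics/w1.png",w[:,:,::-1])
for n,P in dict(tall=(.566,.020,.214),short=(.619,.094,.174),med=(.545,.147,.194),btn=(.4226,.061,.075),tip=(.5658,.0213,.262)).items(): print(n,proj("wrist",P,c))
E
```

```text
tall [[319.49880427 275.31974841]]
short [[445.44547035 293.66042885]]
med [[530.87676555 171.61836854]]
btn [[322.06888332  23.37420249]]
tip [[322.07639144 320.41538616]]
```

View pics/w1.png

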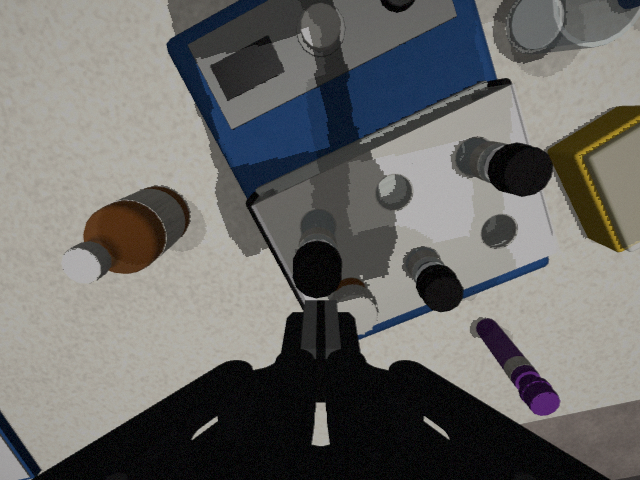

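The wrist view confirms the estimates: tall stopper at about (319,273), short (442,292), medium (528,170) and button (321,28), all within 2–5 px of prediction. I'll descend on the tall one.

>>> {"api": "arm_command", "payload": {"translation": [[0,-0.001,-0.02],[0,0,-0.017],[0,0,-0.005],[0,0,-0.0025],[0,0,-0.0025],[0,0,-0.0025]], "yaw": [0,0,0,0,0,0]}}

```text
t: 3.28
ee_pos: [0.5666, 0.0198, 0.2201]
eef_rot: [[-0.964, 0.265, 0.001], [0.265, 0.964, -0.0], [-0.001, 0.0, -1.0]]
force: [0.4, 0.4, 2.3]
width: 0.0002
grip_force: 1.3
```

>>> {"api": "arm_command", "payload": {"translation": [[0,0,-0.0025],[0,0,-0.0025]], "yaw": [0,0]}}

```text
t: 3.52
ee_pos: [0.5666, 0.0197, 0.2149]
eef_rot: [[-0.964, 0.265, 0.001], [0.265, 0.964, -0.0], [-0.001, 0.0, -1.0]]
force: [0.7, 0.3, 4.0]
width: -0.0
grip_force: 2.1
```

Contact is as expected, and the stopper is sliding at about 4 N.

>>> {"api": "arm_command", "payload": {"translation": [[0,0,-0.0025],[0,0,-0.0015]], "yaw": [0,0]}}

```text
t: 3.78
ee_pos: [0.5664, 0.0197, 0.2107]
eef_rot: [[-0.964, 0.265, 0.0], [0.265, 0.964, -0.0], [-0.0, 0.0, -1.0]]
force: [-0.5, 0.8, 4.0]
width: 0.0002
grip_force: 2.3
```

>>> {"api": "arm_command", "payload": {"translation": [[0,0,-0.001],[0,0,0]], "yaw": [0,0]}}

```text
t: 4.03
ee_pos: [0.5665, 0.0197, 0.2099]
eef_rot: [[-0.964, 0.265, 0.0], [0.265, 0.964, -0.0], [-0.0, 0.0, -1.0]]
force: [0.4, 0.1, 6.1]
width: 0.0001
grip_force: 3.1
```

>>> {"api": "arm_command", "payload": {"translation": [[0,0,-0.001],[0,0,0]], "yaw": [0,0]}}

```text
t: 4.28
ee_pos: [0.5666, 0.0197, 0.209]
eef_rot: [[-0.964, 0.265, 0.001], [0.265, 0.964, -0.0], [-0.001, 0.0, -1.0]]
force: [0.7, 0.1, 8.5]
width: -0.0002
grip_force: 3.9
```

>>> {"api": "arm_command", "payload": {"translation": [[0,0,0.01],[0,0,0.026],[-0.0055,0.032,0],[-0.0055,0.032,0],[-0.0055,0.032,0],[-0.005,0.0305,-0.01],[0,0,-0.01],[0,0,-0.01]], "yaw": [0,0,0,0,0,0,0,0]}}

```text
t: 5.28
ee_pos: [0.5449, 0.1458, 0.2144]
eef_rot: [[-0.964, 0.264, -0.0], [0.264, 0.964, -0.0], [0.0, -0.0, -1.0]]
force: [-0.3, 0.8, -0.3]
width: 0.0004
grip_force: 0.0
```

>>> {"api": "arm_command", "payload": {"translation": [[0,0,-0.005],[0,0,-0.004],[0,0,-0.0025],[0,0,-0.0025],[0,0,-0.0025],[0,0,0]], "yaw": [0,0,0,0,0,0]}}

```text
t: 6.02
ee_pos: [0.545, 0.1462, 0.1983]
eef_rot: [[-0.964, 0.265, 0.0], [0.265, 0.964, -0.0], [-0.0, 0.0, -1.0]]
force: [0.1, 0.1, 3.5]
width: 0.0002
grip_force: 1.7
```

>>> {"api": "arm_command", "payload": {"translation": [[0,0,-0.0025],[0,0,-0.0025],[0,0,-0.0025],[0,0,0]], "yaw": [0,0,0,0]}}

```text
t: 6.52
ee_pos: [0.5449, 0.1462, 0.1906]
eef_rot: [[-0.964, 0.265, -0.0], [0.265, 0.964, -0.0], [0.0, -0.0, -1.0]]
force: [0.1, 0.3, 4.2]
width: -0.0003
grip_force: 2.4
```

>>> {"api": "arm_command", "payload": {"translation": [[0,0,-0.001],[0,0,0]], "yaw": [0,0]}}

```text
t: 6.78
ee_pos: [0.545, 0.1462, 0.1899]
eef_rot: [[-0.964, 0.265, 0.0], [0.265, 0.964, -0.0], [-0.0, 0.0, -1.0]]
force: [0.2, 0.2, 6.9]
width: -0.0002
grip_force: 3.1
```

>>> {"api": "arm_command", "payload": {"translation": [[0,0,-0.001],[0,0,0]], "yaw": [0,0]}}

```text
t: 7.02
ee_pos: [0.5451, 0.1462, 0.189]
eef_rot: [[-0.964, 0.265, 0.001], [0.265, 0.964, 0.0], [-0.001, 0.0, -1.0]]
force: [-0.1, -1.0, 7.0]
width: -0.0003
grip_force: 3.9
```

>>> {"api": "arm_command", "payload": {"translation": [[0,0,0.01],[0,0,0.025],[0.025,-0.018,0],[0.025,-0.018,0],[0.024,-0.0165,0],[0,0,-0.01],[0,0,-0.01],[0,0,-0.01]], "yaw": [0,0,0,0,0,0,0,0]}}

```text
t: 8.02
ee_pos: [0.618, 0.0943, 0.193]
eef_rot: [[-0.965, 0.264, -0.001], [0.264, 0.965, 0.0], [0.001, -0.0, -1.0]]
force: [-0.7, -0.7, -0.0]
width: -0.0001
grip_force: 0.0
```

>>> {"api": "arm_command", "payload": {"translation": [[0,0,-0.005],[0,0,-0.004],[0,0,-0.0025],[0,0,-0.0025],[0,0,-0.0025],[0,0,0]], "yaw": [0,0,0,0,0,0]}}

```text
t: 8.78
ee_pos: [0.619, 0.0938, 0.1774]
eef_rot: [[-0.964, 0.265, 0.0], [0.265, 0.964, 0.0], [-0.0, 0.0, -1.0]]
force: [-0.0, 0.8, 4.2]
width: -0.0
grip_force: 1.7
```

>>> {"api": "arm_command", "payload": {"translation": [[0,0,-0.0025],[0,0,-0.0025],[0,0,-0.0025],[0,0,0]], "yaw": [0,0,0,0]}}

```text
t: 9.28
ee_pos: [0.619, 0.0937, 0.1697]
eef_rot: [[-0.964, 0.265, 0.0], [0.265, 0.964, 0.0], [-0.0, 0.0, -1.0]]
force: [-1.0, 1.4, 6.3]
width: 0.0
grip_force: 3.3
```

>>> {"api": "arm_command", "payload": {"translation": [[0,0,-0.001],[0,0,0]], "yaw": [0,0]}}

```text
t: 9.52
ee_pos: [0.6191, 0.0937, 0.1689]
eef_rot: [[-0.964, 0.265, 0.0], [0.265, 0.964, 0.0], [-0.0, 0.0, -1.0]]
force: [-0.6, -0.7, 8.0]
width: 0.0005
grip_force: 4.0
```

>>> {"api": "arm_command", "payload": {"translation": [[0,0,0.01],[0,0,0.035],[0,0,0.03],[-0.048,-0.008,0],[-0.049,-0.008,0],[-0.049,-0.008,0],[-0.049,-0.008,0],[0,0,0]], "yaw": [0,0,0,0,0,0,0,0]}}

```text
t: 10.52
ee_pos: [0.4205, 0.0615, 0.244]
eef_rot: [[-0.964, 0.265, -0.002], [0.265, 0.964, -0.0], [0.002, -0.001, -1.0]]
force: [1.3, 0.9, 0.5]
width: 0.0002
grip_force: 0.0
```

```bash
python3 - <<'E'
from h import *
w=cv2.imread("pics/w1.png")
s=env.grab_frame("scene")[:,:,::-1]
cv2.imwrite("pics/s2.png",cv2.resize(s[150:300,240:440],None,fx=4,fy=4,interpolation=cv2.INTER_CUBIC))
c=env.calibration("wrist");w=env.grab_frame("wrist");cv2.imwrite("pics/w2.png",w[:,:,::-1])
print(env.read_state()["ee_pos"],"btn pred",proj("wrist",(.424,.061,.075),c))
print([plane("wrist",p,.075,c) for p in((320,240),(340,240),(320,260))])
E
```

```text
[0.42416575 0.06168232 0.24428903] btn pred [[320.8895025  219.97678824]]
[array([0.44087581, 0.05559949, 0.075     ]), array([0.44537796, 0.07203043, 0.075     ]), array([0.45857119, 0.05074558, 0.075     ])]
```

View pics/s2.png

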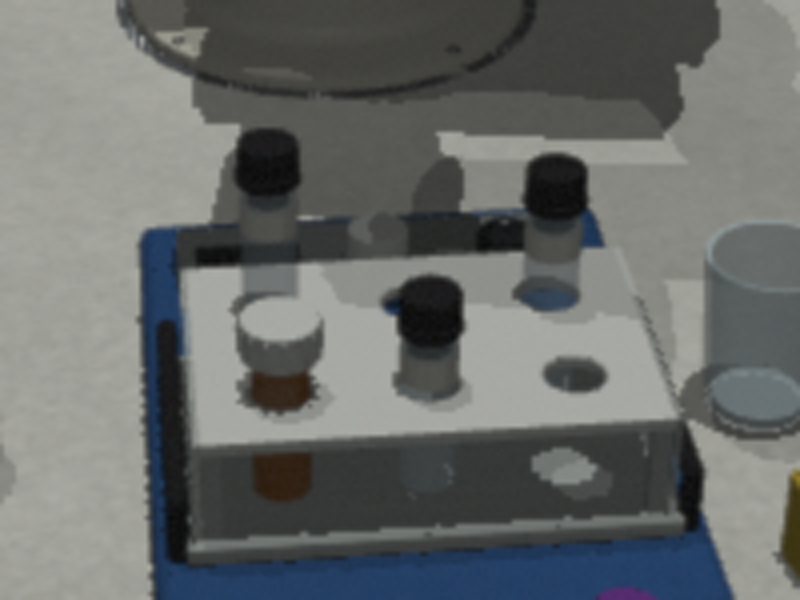

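View pics/w2.png

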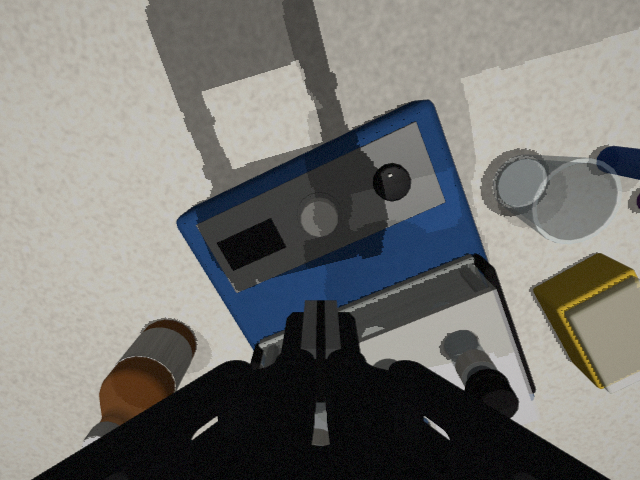

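All three flanges sit on their rims. In the wrist view the button is at about (320,216), so it lies about 2 mm towards −x. Now I'll press it.

>>> {"api": "arm_command", "payload": {"translation": [[-0.002,0,-0.03],[0,0,-0.04],[0,0,-0.04],[0,0,-0.025],[0,0,-0.015],[0,0,-0.004],[0,0,0],[0,0,0]], "yaw": [0,0,0,0,0,0,0,0]}}

```text
t: 11.62
ee_pos: [0.4225, 0.0617, 0.0903]
eef_rot: [[-0.964, 0.265, 0.001], [0.265, 0.964, -0.0], [-0.001, 0.0, -1.0]]
force: [-1.0, 0.3, -0.6]
width: 0.0
grip_force: 0.0
```

>>> {"api": "arm_command", "payload": {"translation": [[0,0,-0.0025],[0,0,-0.0025],[0,0,-0.0025],[0,0,-0.0025],[0,0,0]], "yaw": [0,0,0,0,0]}}

```text
t: 12.25
ee_pos: [0.4219, 0.0617, 0.0797]
eef_rot: [[-0.964, 0.265, 0.0], [0.265, 0.964, 0.0], [-0.0, 0.0, -1.0]]
force: [1.0, -0.7, 2.8]
width: -0.0002
grip_force: 1.7
```

>>> {"api": "arm_command", "payload": {"translation": [[0,0,-0.002],[0,0,-0.0015],[0,0,0]], "yaw": [0,0,0]}}

```text
t: 12.62
ee_pos: [0.422, 0.0617, 0.0762]
eef_rot: [[-0.964, 0.265, 0.0], [0.265, 0.964, -0.0], [-0.0, 0.0, -1.0]]
force: [-0.0, -0.5, 5.9]
width: -0.0004
grip_force: 2.7
```

>>> {"api": "arm_command", "payload": {"translation": [[0,0,0.005],[0,0,0.01],[0,0,0.04],[0,0,0.05],[0,0,0.05],[0,0,0.02],[0,0,0],[0,0,0]], "yaw": [0,0,0,0,0,0,0,0]}}

```text
t: 13.62
ee_pos: [0.4213, 0.0617, 0.2507]
eef_rot: [[-0.964, 0.265, -0.001], [0.265, 0.964, 0.0], [0.001, -0.0, -1.0]]
force: [0.3, -0.4, -0.1]
width: -0.0003
grip_force: 0.0
```

```bash
python3 - <<'E'
from cell import env
s=env.read_state();print(s["ee_pos"],s["force"]);print(env.sign_off())
E
```

```text
[0.42125346 0.0617178  0.25073731] [ 0.33446918 -0.42591412 -0.05350163]
the job is handed in; nothing more can be done
None
```

I pressed the tall, medium and short stoppers home in that order at no more than about 8.5 N, pressed the start button about 7 mm and released it, and handed the job in at about 13.6 s; no verdict was returned.

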